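# Turn the rotating desk tidy until the note box faces front

### The arm

A 6-joint arm with a two-finger parallel gripper is mounted at the origin on the work surface. World frame = base frame: x ahead of the robot, y to its left, z up, the work surface at z = 0. Lengths are in mm, angles in rad, forces in N, time in s.
With the tool pointing down it reaches from about 300 to 850 mm from the base axis. Payload 4.2 kg.
Tool frame: the origin (TCP) lies on the front face of the gripper's body, between the roots of the fingers; the fingertips stand 78 mm ahead of it and the grasp point (between the pads) lies bot.hold_point_z ahead of it (bot.hold_point_z is the distance from the TCP to the grasp point, in mm); z points along the fingers, y is the line along which they close (so a half turn about z gives the same grasp; the last joint's range is limited). The gripper opens to 91 mm and grips with 3 to 60 N. Pads are 32 mm wide; open, the fingers measure 118 mm over their backs; the gripper's body (76 mm by 178 mm) begins 60 mm behind the grasp point.
Start: joints at [1.291, 0.32, 1.565, -0, 1.257, -0.02], TCP at [147.71, 555.713, 292.276] pointing down, gripper open.
Joint ranges: [-3.11, 3.11], [-0.84, 2.01], [0.21, 2.61], [-1.34, 4.49], [0.05, 2.63], [-2.56, 2.56]. Speed limits (rad/s): [2.57, 2.57, 3.14, 3.14, 3.14, 3.14].

### API

Orientations are given as a unit quaternion [w, x, y, z].
In Python, from bench import bot, snapshot gives the robot as it stands (bot), with the cameras as plain functions.
- The arm moves only by the tool move_tool, called after "Request:" as a command line: name --argument value ..., lists and objects as JSON in quotes. Schema: {"type":"object","properties":{"motion":{"type":"object","properties":{"offsets":{"type":"array","items":{"type":"array","items":{"type":"number"},"minItems":7,"maxItems":7},"minItems":1,"maxItems":5}},"additionalProperties":false,"required":["offsets"]},"force":{"type":"number"},"only":{"type":"string"},"quiet":{"type":"boolean"},"lines":{"type":"string"}},"required":["motion"],"additionalProperties":false}. motion is an object whose key "offsets" holds a list of rows, 1 to 5 of them, each of 7 numbers: dx, dy, dz in shares of the most that a row can go, 1 being 62.5 mm, then a rotation vector rx, ry, rz in fractions of the full range, 1 being 45 degrees, then the finger opening in mm; each row shifts and turns the commanded pose from where the row before left it, along the tool's axes as they then stand; what a row does not reach is not made up. A row lasts 1/8 s, in which the tool goes at most 62.5 mm and 0.188 rad, less where a joint would pass 70% of its speed; a pose out of reach is approached as far as the arm can. The fingers move at their own pace and stop on an object; force is the grip in N (left out, the last holds). Time passes only in rows, so rows that do not move let the fingers close. The tool returns the time, the measured TCP pose, the force, the opening and the grip force at its end. only (a regular expression) keeps the lines of the reply that match it, lines (a string "A,B") keeps lines A to B, and quiet returns only ok. No shift or turn number may pass 1 either way. Input that does not fit is refused with a message, and nothing moves.
- bot.get_obs(): the state, without advancing time (a new reading comes with each control period).
- snapshot(name): name is "scene" or "top" or "wrist"; returns a dict with "pixels" (480x640x3 uint8, blue, green, red), "z_map" (480x640 float32, mm along the optical axis (not along the pixel's ray), 0 where there is no reading), "K" (3x3 intrinsics, pixels), "camera_from_world" (4x4, takes a point from world to camera coordinates); the wrist camera has in their place "mount" (4x4, takes a point from camera to tool coordinates, whose origin is the TCP and whose axes are the flange's). Camera axes: x right, y down, z forward; pixel columns grow to the right and rows downward; lengths in mm; the calibration is good to about 2 mm. A picture is of the moment at which its call begins: read the wrist's pose just before it.
- bot.close_job(): hands the job in; it is judged then, once.
The state is a dict: "time": time; "joint_positions": joint angles; "joint_velocities": joint speeds; "joint_torque": joint torques, N m; "eef_pos": TCP position; "tool_rot": TCP orientation; "wrist_force": force on the tool from outside, world axes, zero at the start; "moment": the same for the moment, N m; "width": finger opening in mm; "finger_force": force on a finger pad.
Only numpy, scipy, OpenCV 4.12 (cv2) and the standard library are available. Lean on these libraries where they do the work, as an engineer would, in place of code of your own. Each camera call takes 0.05 s, during which the arm holds its last target. There are 200 camera calls.

### The job

The square box of note slips stands on the round rotating desk tidy among other things. Push the tidy gently round by its rim, with a fingertip or shut fingers against the little upright posts along the edge, until the note box stands right at the front, in line with the pointer that sticks out of the tidy's foot. Do not touch, lift or tip the things on the tray, which only ride along, leave the other things on the desk undisturbed, and leave the tidy at rest.

Things in the scene. Friction and masses are not known exactly. Their poses are not given: they have to be found in the camera images.
- foot: Fixed black foot under the tray, 12 mm high. Only its pointer shows: a metal tongue 26 mm wide, 10 mm high, jutting out under the tray to a round metal stud (26 mm diameter, 22 mm high, centre 185 mm from the turning axis). Origin on the turning axis at desk level, z up. The pointer lies along its own -x axis: that is the tidy's front, facing the robot to within about 0.7 rad.
- tray: Round grey tray with a cork centre, 290 mm diameter, top 28 mm above the desk. Turns both ways, no stops, about the vertical through its origin (on the axis, at desk level). Pushing a rim post along the rim takes 1 to 2 N; it stops at once when no longer pushed. Its yaw at the start is arbitrary, unrelated to where the things on it stand.
- post (a point): Top centre of one of the tray's six identical upright metal posts, 14 mm diameter, from 28 to 70 mm above the desk. They stand on the tray's edge, centres 135 mm from the axis, every 60 degrees; this one is on the tray's own +x axis and turns with it.
- note_box: The thing to bring to the front: square black open box, 48 x 48 mm and 36 mm high, filled with a block of white note slips that stands 3.5 mm above its rim (39.5 mm in all). Loose, stands on the tray about 55 to 70 mm from the turning axis, any yaw. Origin at the centre of its underside, z up.
- jar: Round glass jar with black lid, 48 mm diameter, 50 mm high, loose on the tray, must not be touched. Origin at the centre of its underside, z up.
- tape: Roll of clear tape lying flat, 52 mm outside and 26 mm inside diameter, 19 mm high, loose on the tray, must not be touched. Origin at the centre of its underside, z up.
- tumbler: Glass tumbler, 72 mm diameter at the mouth, 85 mm high, loose on the desk on the near left. Not to be disturbed. Origin at the centre of its underside.
- stapler: Desk stapler, 140 x 36 mm, 51 mm high, loose on the desk well to the right. Not to be disturbed. Origin at the centre of its underside.
- mug: White mug, 80 mm diameter, 95 mm high, loose on the desk to the far left. Not to be disturbed. Origin at the centre of its underside.

How it is judged:
By the outcome, as a careful person would: the job done as asked, in the order asked, and still so for the second after the job is handed in, with the robot touching nothing.
It also fails if it takes over 54 s, if anything falls off the work surface, if the arm or the gripper's body presses on something with over 40 N, if the wrist force passes 120 N, or if a joint passes its speed limit or range.

## Working session

There is one attempt and no reset: what is moved stays moved. The work goes in short steps, Python scripts to look and compute and a tool call to move; the robot and the scene stay as the last step left them, time stands still between calls to the robot, and variables do not carry over. Pictures are saved under pics/ and viewed, at most 10 in all, crops included, and the job is handed in when it is done.

```bash
ls; mkdir -p pics
```

Run:
```python
from bench import bot, snapshot
import cv2,numpy as np
o=bot.get_obs();print(o['time'],o['eef_pos'],o['tool_rot'],o['width'],bot.hold_point_z)
for n in('top','scene'):
    s=snapshot(n);cv2.imwrite(f'pics/{n}0.png',s['pixels']);np.savez(f'{n}0.npz',**s)
    M=np.linalg.inv(s['camera_from_world']);print(n,M[:3,3],M[:3,2])
```

```text
bench.py
pics
0.0 [147.60991277 555.33924799 291.40150718] [-1.37969028e-04  1.29563747e-01  9.91570676e-01 -8.99915082e-04] 91.21839642076185 59.5
top [ 369.56693182   -9.06674081 1053.56103575] [ 0.14290572 -0.00294076 -0.98973194]
scene [ 900.71935329 -719.55037892 1041.10993812] [-0.30859332  0.56639156 -0.7641798 ]
```

View pics/top0.png

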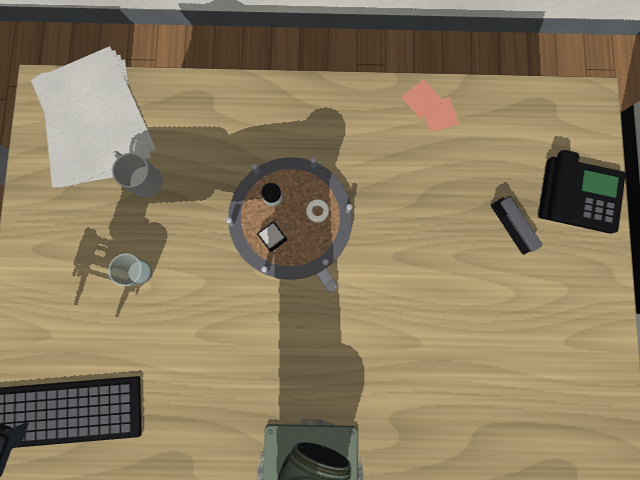

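The top view shows the tray centred near (292,217), the pointer stud near (331,286), the note box near (272,236), the jar near (271,192) and the tape near (317,210). The posts are at about (313,162), (349,207), (325,262), (264,268), (230,220) and (255,168). I'll refine these.

Create h.py:
```python
import numpy as np,cv2
from scipy.optimize import least_squares
def ray(s,u,v,z):
    M=np.linalg.inv(s['camera_from_world']);d=M[:3,:3]@np.linalg.inv(s['K'])@[u,v,1];p=M[:3,3]
    return (p+d*(z-p[2])/d[2])[:2]
def cloud(s):
    z=s['z_map'];v,u=np.nonzero(z>0);M=np.linalg.inv(s['camera_from_world'])
    P=(np.linalg.inv(s['K'])@np.c_[u,v,np.ones(len(u))].T)*z[v,u]
    return (M[:3,:3]@P).T+M[:3,3],u,v
```

Run:
```python
from h import *
s=dict(np.load('top0.npz'))
for n,u,v,z in [('stud',331,286,22),('box',272,236,39.5),('jar',271,192,50),('tape',317,210,19+28)]+[('post',*p,70) for p in [(313,162),(349,207),(325,262),(264,268),(230,220),(255,168)]]:
    print(n,ray(s,u,v,z).round(1))
P,u,v=cloud(s)
m=(u>225)&(u<360)&(v>150)&(v<295)
for lo,hi in((20,34),(60,75),(75,100),(40,60)):
    k=m&(P[:,2]>lo)&(P[:,2]<hi);print(lo,hi,k.sum(),np.median(P[k],0).round(1))
    if lo==20:
        q=P[k][:,:2];h=cv2.convexHull(q.astype(np.float32));print('circ',cv2.minEnclosingCircle(h))
for nm in('tumbler',100,155,250,290),('mug',105,165,145,195),('stapler',485,545,190,260):
    k=(u>nm[1])&(u<nm[2])&(v>nm[3])&(v<nm[4])&(P[:,2]>25);print(nm[0],P[k].min(0).round(),P[k].max(0).round())
c=cv2.resize(s['pixels'][145:305,215:375],(640,640),interpolation=cv2.INTER_CUBIC)[:600];cv2.imwrite('pics/crop0.png',c)
```

```text
stud [411.9 -39.5]
box [521.9  97.3]
jar [622.1 102.1]
tape [583.  -4.]
post [688.8   7.3]
post [586.4 -75.4]
post [462.1 -24.1]
post [446.2 109.1]
post [551.3 188.6]
post [671.9 138. ]
20 34 10480 [564.4  53.2  28.3]
circ ((546.8768310546875, 46.78251647949219), 170.30296325683594)
60 75 680 [524.   97.2  67.4]
75 100 276 [615.3 101.2  78.2]
40 60 488 [586.5   7.9  47.3]
tumbler [402. 372.  25.] [472. 443.  89.]
mug [614. 370.  25.] [708. 459. 100.]
stapler [ 499. -537.   25.] [ 640. -420.   57.]
```

View pics/crop0.png

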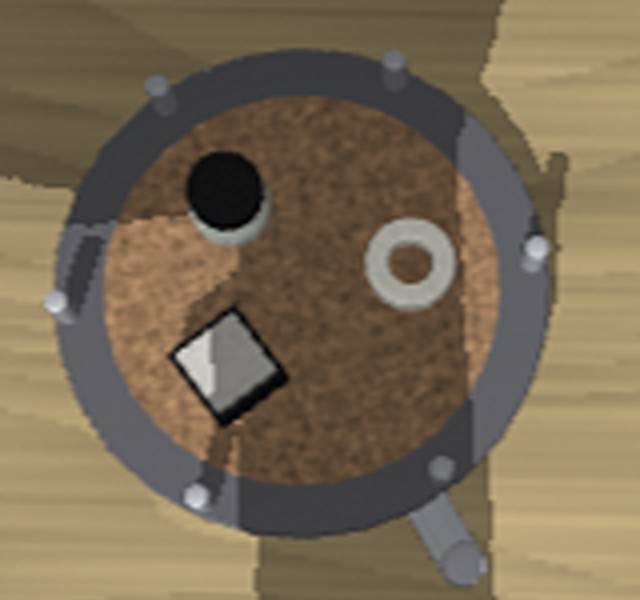

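View pics/scene0.png

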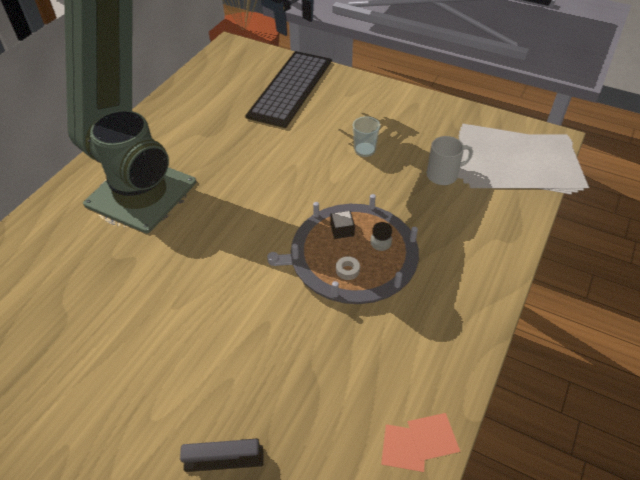

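The crop confirms the six posts, the note block at crop (228,363) and the stud top at (463,562). The scene view shows free desk around the tidy. I'll fit the geometry next.

Add to h.py:
```python
def fit(P):  # six posts -> centre, yaw of posts(mod 60), resid
    P=np.array(P);c0=P.mean(0);a0=np.arctan2(*(P[0]-c0)[::-1])
    k=np.round((np.arctan2(*(P-c0).T[::-1])-a0)/(np.pi/3))
    f=lambda x:(np.c_[x[0]+135*np.cos(x[2]+k*np.pi/3),x[1]+135*np.sin(x[2]+k*np.pi/3)]-P).ravel()
    r=least_squares(f,[*c0,a0]);return r.x[:2],r.x[2],r.fun.reshape(-1,2)
ang=lambda d:np.degrees(np.arctan2(d[1],d[0]))
def boxpos(s,c):
    P,u,v=cloud(s);px=s['pixels'][v,u].astype(int)
    k=(np.hypot(*(P[:,:2]-c).T)<105)&(P[:,2]>64)&(P[:,2]<73)&(px.min(1)>70)
    return P[k],u[k],v[k]
```

Run:
```python
from h import *
s=dict(np.load('top0.npz'))
f=lambda a,b,z:ray(s,(a+.5)/4-.5+215,(b+.5)/4-.5+145,z)
c,y,r=fit([f(*p,70) for p in [(394,62),(537,247),(442,467),(197,496),(56,303),(158,87)]])
print(c,np.degrees(y),r.round(1).tolist())
print('post angles',[(np.degrees(y)+60*k)%360 for k in range(6)])
st=f(463,562,22);print('stud',st,np.hypot(*(st-c)),ang(st-c)%360)
for n,p in dict(box=(228,363,67.5),jar=(225,191,78),tape=(410,264,47)).items():
    q=f(*p);print(n,q,np.hypot(*(q-c)),ang(q-c)%360)
B,u,v=boxpos(s,c);print(len(B),cv2.minAreaRect(B[:,:2].astype(np.float32)),B[:,2].mean())
P,u,v=cloud(s);k=(np.hypot(*(P[:,:2]-st).T)<20)&(P[:,2]>17)&(P[:,2]<26);print(k.sum(),P[k].mean(0))
```

```text
[569.25584834  58.11647133] -22.203382011157696 [[1.0, 0.0], [-0.3, -0.5], [-0.9, -0.3], [-0.6, -0.2], [0.5, 0.2], [0.3, 0.7]]
post angles [np.float64(337.7966179888423), np.float64(37.7966179888423), np.float64(97.7966179888423), np.float64(157.7966179888423), np.float64(217.7966179888423), np.float64(277.7966179888423)]
stud [413.8896348  -38.07487521] 182.73323577703917 211.76274912282128
box [519.12120228  95.27769666] 62.40544370003736 143.4531059726071
jar [614.20154201  99.24861212] 60.92592540024611 42.46325291550482
tape [581.52410605  -4.30854389] 63.6191219095204 281.1185206087014
320 ((544.407470703125, 110.69732666015625), (102.28357696533203, 50.98077392578125), 22.483200073242188) 67.48395903078163
99 [412.66057384 -37.29282216  21.67813503]
```

Everything fits: the posts are within 1 mm, the stud reads 183 against 185 mm, and the box sits at 143.5° with the stud at about 211.6°. So the tray needs to turn about +68° counter-clockwise. I'll push the post at 157.8° from its clockwise side.

Careful with the scale: shifts go in shares of 62.5 mm and turns go in shares of 45 degrees. That gives: -40 mm is -0.64, -32 mm is -0.512.

Request:
move_tool --motion '{"offsets":[[-0.64,-0.512,0,0,0,0,0],[-0.64,-0.512,0,0,0,0,0],[-0.64,-0.512,0,0,0,0,0],[-0.64,-0.512,0,0,0,0,0],[-0.64,-0.512,0,0,0,0,0]]}' --force 20

```text
time: 0.72
eef_pos: [300.5, 348.2, 292.0]
tool_rot: [-0.0, 0.129, 0.992, -0.0]
wrist_force: [0.5, 0.0, -1.0]
width: 44.2
finger_force: 0.0
```

Request:
move_tool --motion '{"offsets":[[-0.64,-0.512,0,0,0,0,0],[-0.64,-0.512,0,0,0,0,0],[-0.64,-0.512,0,0,0,0,0],[-0.64,-0.512,0,0,0,0,0],[-0.64,-0.512,0,0,0,0,0]]}'

```text
time: 1.35
eef_pos: [452.7, 142.2, 292.0]
tool_rot: [-0.0, 0.13, 0.992, 0.0]
wrist_force: [-0.0, 1.3, -0.6]
width: 0.3
finger_force: 0.0
```

Request:
move_tool --motion '{"offsets":[[0,0,0,0,0,0.2254,0],[0,0,0,0,0,0.2254,0],[0,0,0,0,0,0.2254,0],[0,0,0,0,0,0.2254,0],[0,0,0,0,0,0.2254,0]]}'

```text
time: 1.98
eef_pos: [451.9, 143.6, 291.9]
tool_rot: [-0.0, 0.544, 0.839, -0.0]
wrist_force: [0.8, 0.3, -0.2]
width: 0.5
finger_force: 0.0
```

Request:
move_tool --motion '{"offsets":[[0,0,0,0,0,0.2254,0],[0,0,0,0,0,0.2254,0],[0,0,0,0,0,0.2254,0],[0,0,0,0,0,0.2254,0],[0,0,0,0,0,0.2254,0]]}'

```text
time: 2.6
eef_pos: [451.8, 143.6, 291.9]
tool_rot: [-0.0, 0.851, 0.525, -0.0]
wrist_force: [0.1, 0.5, 0.8]
width: 0.3
finger_force: 0.0
```

Request:
move_tool --motion '{"offsets":[[0,0,0,0,0,0.2203,0],[0,0,0,0,0,0,0]]}'

```text
time: 2.85
eef_pos: [451.9, 143.6, 291.9]
tool_rot: [-0.0, 0.891, 0.453, -0.0]
wrist_force: [-0.8, 0.2, 0.3]
width: 0.3
finger_force: 0.0
```

Add to h.py:
```python
from scipy.spatial.transform import Rotation as Ro
C=np.array([569.3,58.1])
def tgt(o,a,R,z,yaw):  # tool-frame step to polar target on tray (deg) ; yaw=tool x azimuth deg
    q=o['tool_rot'];M=Ro.from_quat(np.r_[q[1:],q[0]]).as_matrix()
    p=np.r_[C+R*np.array([np.cos(np.radians(a)),np.sin(np.radians(a))]),z]
    y=np.degrees(np.arctan2(M[1,0],M[0,0]));d=o['eef_pos'][:2]-C
    print('t',o['time'],'polar',np.hypot(*d).round(1),(ang(d)%360).round(1),'z',o['eef_pos'][2].round(1),'yaw',y.round(1),'F',np.round(o['wrist_force'],1),'w',round(o['width'],1))
    print('step',(M.T@(p-o['eef_pos'])).round(1),'rz',np.radians(-(yaw-y)).round(3),'tilt',M[:,2].round(3))
```

```bash
python3 -c "
from h import *;from bench import bot, snapshot
tgt(bot.get_obs(),143.8,142,121,53.8)"
```

```text
t 2.85 polar 145.3 143.9 z 291.9 yaw 53.9 F [-0.8  0.2  0.3] w 0.3
step [  0.4   3.4 170.9] rz 0.002 tilt [-0.001 -0.    -1.   ]
```

To row units: 40 mm is 0.64, 30 mm is 0.48.

Request:
move_tool --motion '{"offsets":[[0,0.048,0.64,0,0,0,0],[0,0,0.64,0,0,0,0],[0,0,0.64,0,0,0,0],[0,0,0.48,0,0,0,0],[0,0,0.32,0,0,0,0]]}'

```text
time: 3.48
eef_pos: [453.8, 141.7, 120.7]
tool_rot: [-0.0, 0.891, 0.454, -0.001]
wrist_force: [-0.1, -0.3, -0.2]
width: 0.2
finger_force: 0.0
```

Request:
move_tool --motion '{"offsets":[[0,0,0,0,0,0,0],[0,0,0,0,0,0,0]]}'

```text
time: 3.72
eef_pos: [455.0, 142.1, 122.9]
tool_rot: [0.0, 0.892, 0.453, 0.001]
wrist_force: [0.1, -0.4, 0.7]
width: 0.5
finger_force: 0.0
```

Run:
```python
from h import *;from bench import bot, snapshot
tgt(bot.get_obs(),143.8,142,121,53.8)
s=snapshot('scene');cv2.imwrite('pics/s1.png',cv2.resize(s['pixels'][170:330,240:460],None,fx=3,fy=3))
```

```text
t 3.725 polar 141.8 143.7 z 122.9 yaw 53.9 F [ 0.1 -0.4  0.7] w 0.5
step [-0.3 -0.2  1.9] rz 0.001 tilt [ 0.001  0.    -1.   ]
```

View pics/s1.png

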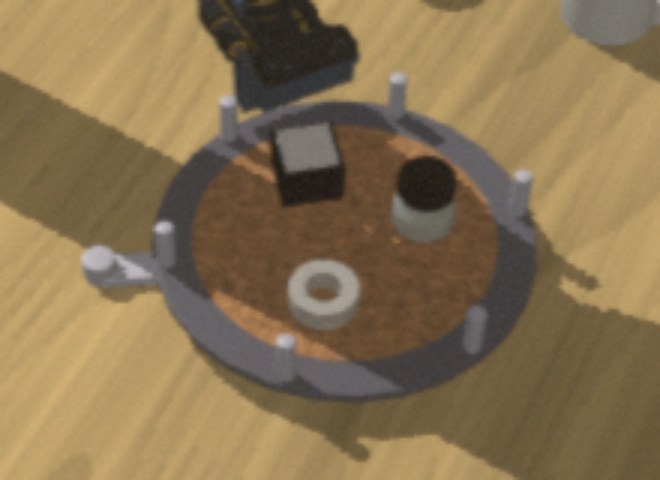

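The view shows the gripper behind the rim between the posts at crop (228,118) and (397,95), with the items untouched. I'll check where the fingertips should project.

Run:
```python
from h import *
s=dict(np.load('scene0.npz'))
for p in [(455,142,45),(455,142,123),(444.3,146.2,70)]:
    q=s['K']@(s['camera_from_world']@[*p,1])[:3];q=q[:2]/q[2];print(p,(q-[240,170])*3)
from bench import bot, snapshot
s=snapshot('scene');P,u,v=cloud(s)
k=(np.hypot(P[:,0]-455,P[:,1]-142)<60)&(P[:,2]>32)&(np.hypot(*(P[:,:2]-C).T)>112)
for lo in range(32,140,12):
    j=k&(P[:,2]>=lo)&(P[:,2]<lo+12)
    if j.any():print(lo,j.sum(),P[j].min(0).round(),P[j].max(0).round(), s['pixels'][v[j],u[j]].mean(0).round())
```

```text
(455, 142, 45) [257.52846435  98.15060499]
(455, 142, 123) [257.32124388  26.14343056]
(444.3, 146.2, 70) [247.78045663  67.96317744]
32 21 [440. 101.  33.] [455. 132.  44.] [100. 106. 113.]
44 46 [440.  99.  44.] [459. 134.  56.] [86. 92. 97.]
56 56 [440. 100.  57.] [459. 131.  68.] [91. 94. 97.]
68 35 [436. 101.  68.] [458. 133.  79.] [87. 92. 96.]
80 24 [437. 119.  80.] [459. 133.  91.] [58. 62. 64.]
92 6 [445. 118.  93.] [455. 127.  99.] [48. 49. 51.]
116 13 [413.  98. 123.] [481. 138. 128.] [58. 79. 91.]
128 122 [396.  93. 128.] [495. 148. 140.] [45. 60. 69.]
```

The fingertips are where expected. Now a gentle push along the arc, with identical rows in the tool frame.

To row units: -5.7 mm is -0.0912, 0.11 mm is 0.0018, -0.04 rad / 0.7854 = -0.0509.

Request:
move_tool --motion '{"offsets":[[-0.0912,0.0018,0,0,0,-0.0509,0],[-0.0912,0.0018,0,0,0,-0.0509,0],[-0.0912,0.0018,0,0,0,-0.0509,0],[-0.0912,0.0018,0,0,0,-0.0509,0],[-0.0912,0.0018,0,0,0,-0.0509,0]]}'

```text
time: 4.45
eef_pos: [440.7, 117.6, 123.2]
tool_rot: [0.0, 0.842, 0.54, 0.001]
wrist_force: [0.0, -0.2, -1.2]
width: 0.7
finger_force: 0.5
```

Run:
```python
from h import *;from bench import bot, snapshot
o=bot.get_obs();tgt(o,215,142,122,126)
s=snapshot('top');cv2.imwrite('pics/t1.png',cv2.resize(s['pixels'][145:305,215:375],(600,600),interpolation=cv2.INTER_CUBIC))
```

```text
t 4.45 polar 141.7 155.2 z 123.2 yaw 65.4 F [ 0.  -0.2 -1.2] w 0.7
step [-123.    69.9    1.1] rz -1.059 tilt [ 0.003  0.001 -1.   ]
```

View pics/t1.png

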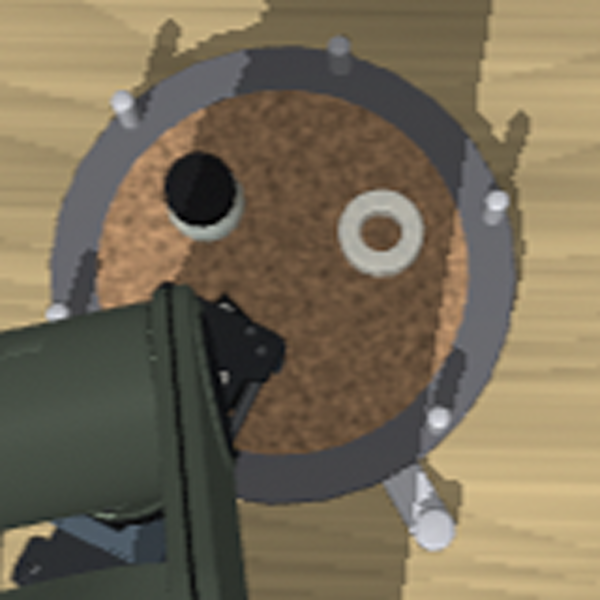

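The tray is turning: posts are now at crop (498,200), (438,418), (340,46) and (124,104), and the items are riding along. I'll work out the angle from the posts and keep pushing.

Run:
```python
from h import *
s=dict(np.load('top0.npz'))
for a,b in [(498,200),(438,418),(340,46),(124,104)]:
    q=ray(s,(a+.5)/3.75-.5+215,(b+.5)/3.75-.5+145,70)-C;print(np.hypot(*q),(ang(q)-37.8)%60)
```

```text
135.1796752714484 8.410814595225801
134.347753109841 7.864502073356618
135.24851745328945 8.037494448078029
132.96779300293738 8.373552986701732
```

Request:
move_tool --motion '{"offsets":[[-0.0912,0.0018,0,0,0,-0.0509,0],[-0.0912,0.0018,0,0,0,-0.0509,0],[-0.0912,0.0018,0,0,0,-0.0509,0],[-0.0912,0.0018,0,0,0,-0.0509,0],[-0.0912,0.0018,0,0,0,-0.0509,0]]}'

```text
time: 5.12
eef_pos: [431.5, 90.7, 123.1]
tool_rot: [0.0, 0.784, 0.621, 0.001]
wrist_force: [0.7, 1.6, -0.0]
width: 0.6
finger_force: 0.5
```

Request:
move_tool --motion '{"offsets":[[-0.0912,0.0018,0,0,0,-0.0509,0],[-0.0912,0.0018,0,0,0,-0.0509,0],[-0.0912,0.0018,0,0,0,-0.0509,0],[-0.0912,0.0018,0,0,0,-0.0509,0],[-0.0912,0.0018,0,0,0,-0.0509,0]]}'

```text
time: 5.75
eef_pos: [427.9, 62.5, 123.1]
tool_rot: [0.001, 0.718, 0.696, 0.001]
wrist_force: [1.0, 0.7, 1.1]
width: 0.6
finger_force: 0.5
```

```bash
python3 -c "
from h import *;from bench import bot, snapshot
tgt(bot.get_obs(),215,142,122,126)"
```

```text
t 5.75 polar 141.5 178.2 z 123.1 yaw 88.2 F [1.  0.7 1.1] w 0.6
step [-85.   27.7   1.2] rz -0.659 tilt [ 0.003  0.001 -1.   ]
```

To row units: -5.7 mm is -0.0912, 0.11 mm is 0.0018, -0.04 rad / 0.7854 = -0.0509.

Request:
move_tool --motion '{"offsets":[[-0.0912,0.0018,0,0,0,-0.0509,0],[-0.0912,0.0018,0,0,0,-0.0509,0],[-0.0912,0.0018,0,0,0,-0.0509,0],[-0.0912,0.0018,0,0,0,-0.0509,0],[-0.0912,0.0018,0,0,0,-0.0509,0]]}'

```text
time: 6.38
eef_pos: [429.8, 34.0, 123.1]
tool_rot: [0.001, 0.645, 0.764, 0.001]
wrist_force: [0.4, 1.6, -0.2]
width: 0.7
finger_force: 0.6
```

Request:
move_tool --motion '{"offsets":[[-0.0912,0.0018,0,0,0,-0.0509,0],[-0.0912,0.0018,0,0,0,-0.0509,0],[-0.0912,0.0018,0,0,0,-0.0509,0],[-0.0912,0.0018,0,0,0,-0.0509,0],[-0.0912,0.0018,0,0,0,-0.0509,0]]}'

```text
time: 7.0
eef_pos: [437.2, 6.6, 123.1]
tool_rot: [0.001, 0.565, 0.825, 0.001]
wrist_force: [0.8, 2.0, 0.6]
width: 0.7
finger_force: 0.5
```

Request:
move_tool --motion '{"offsets":[[-0.0912,0.0018,0,0,0,-0.0509,0],[-0.0912,0.0018,0,0,0,-0.0509,0],[-0.0912,0.0018,0,0,0,-0.0509,0],[-0.0448,0.0005,0,0,0,-0.0255,0],[0,0,0,0,0,0,0]]}'

```text
time: 7.62
eef_pos: [445.1, -11.7, 122.6]
tool_rot: [0.0, 0.507, 0.862, 0.0]
wrist_force: [0.5, -0.4, -0.5]
width: 0.3
finger_force: 0.0
```

Run:
```python
from h import *;from bench import bot, snapshot
tgt(bot.get_obs(),215.1,142,122,126)
for n in('top','scene'):
    s=snapshot(n);np.savez(f'{n}2.npz',**s)
    cv2.imwrite(f'pics/{n}2.png',cv2.resize(s['pixels'][145:305,215:375] if n=='top' else s['pixels'][170:330,240:460],None,fx=3.5,fy=3.5,interpolation=cv2.INTER_CUBIC))
```

```text
t 7.625 polar 142.5 209.3 z 122.6 yaw 119.1 F [ 0.5 -0.4 -0.5] w 0.3
step [-14.3   1.2   0.6] rz -0.121 tilt [ 0.001 -0.    -1.   ]
```

View pics/scene2.png

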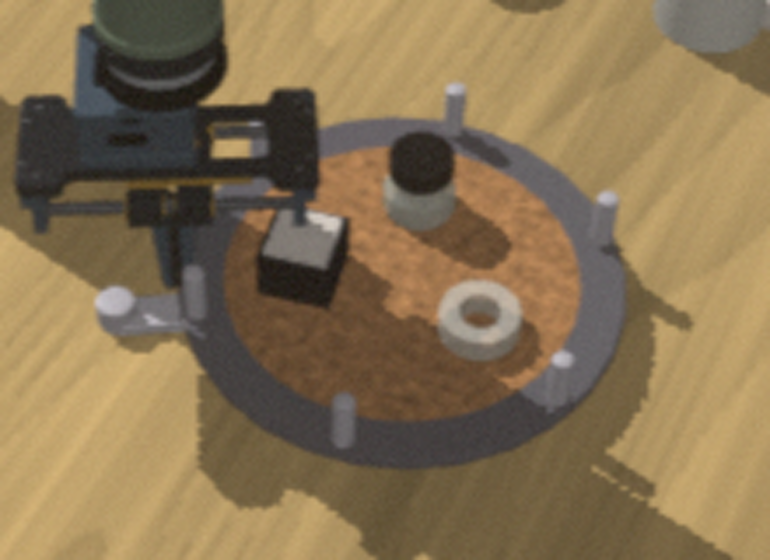

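The scene view shows the tray nearly there: post tops at crop (455,90), (608,198), (563,358), (344,400) and (193,270), the note box at about (308,237), the stud at (116,301).

Run:
```python
from h import *
s=dict(np.load('scene2.npz'))
f=lambda a,b,z:ray(s,(a+.5)/3.5-.5+240,(b+.5)/3.5-.5+170,z)
c,y,r=fit([f(*p,70) for p in [(455,90),(608,198),(563,358),(344,400),(193,270)]])
print(c,np.degrees(y)%60,'rot',(np.degrees(y)-37.8)%60,np.abs(r).max())
st=f(116,298,22)-c;b=f(308,237,67.5)-c;print(np.hypot(*st),ang(st)%360,np.hypot(*b),ang(b)%360)
B,u,v=boxpos(s,c);B=B[(B[:,2]>66)&(abs(ang((B[:,:2]-c).T)%360-ang(b)%360)<35)];print(len(B),cv2.minAreaRect(B[:,:2].astype(np.float32)))
```

```text
[570.34999572  57.32042934] 40.24687233388276 rot 2.446872333882766 1.9047738729691446
183.80275834308196 211.1214298158453 59.79465468944467 207.36179092350855
130 ((512.4801025390625, 30.055185317993164), (40.16770553588867, 41.73942565917969), 12.936148643493652)
```

To row units: -5 mm is -0.08, -4 mm is -0.064, -0.028 rad / 0.7854 = -0.0357.

Request:
move_tool --motion '{"offsets":[[-0.08,0.0016,0,0,0,-0.0446,0],[-0.08,0.0016,0,0,0,-0.0446,0],[-0.064,0.001,0,0,0,-0.0357,0],[0,0,0,0,0,0,0],[0,0,0,0,0,0,0]]}'

```text
time: 8.35
eef_pos: [452.3, -23.4, 122.2]
tool_rot: [0.0, 0.464, 0.886, 0.0]
wrist_force: [0.4, -0.2, 0.1]
width: 0.6
finger_force: 0.0
```

```bash
python3 -c "
from h import *;from bench import bot, snapshot
tgt(bot.get_obs(),208,150,122,118)"
```

```text
t 8.35 polar 142.6 214.8 z 122.2 yaw 124.7 F [ 0.4 -0.2  0.1] w 0.6
step [17.9 -6.4  0.2] rz 0.117 tilt [ 0.  0. -1.]
```

To row units: -50 mm is -0.8, -40 mm is -0.64.

Request:
move_tool --motion '{"offsets":[[0.096,-0.032,0,0,0,0,0],[0.096,-0.064,0,0,0,0,0],[0,0,-0.64,0,0,0,0],[0,0,-0.8,0,0,0,0],[0,0,-0.8,0,0,0,0]]}'

```text
time: 8.98
eef_pos: [439.6, -16.7, 263.5]
tool_rot: [-0.0, 0.464, 0.886, -0.0]
wrist_force: [0.8, 0.6, -0.2]
width: 0.8
finger_force: 0.0
```

Request:
move_tool --motion '{"offsets":[[0,0,-0.64,0,0,0,0],[0.656,0.448,0,0,0,0,0],[0.656,0.448,0,0,0,0,0],[0.656,0.448,0,0,0,0,0],[0.656,0.448,0,0,0,0,0]]}'

```text
time: 9.6
eef_pos: [438.2, 183.1, 302.2]
tool_rot: [0.0, 0.464, 0.886, -0.0]
wrist_force: [0.7, 0.2, -0.0]
width: 0.1
finger_force: 0.0
```

Request:
move_tool --motion '{"offsets":[[0.656,0.448,0,0,0,0,0],[0.656,0.448,0,0,0,0,0],[0.656,0.448,0,0,0,0,0],[0.656,0.448,0,0,0,0,0],[0,0,0,0,0,0,0]]}'

```text
time: 10.22
eef_pos: [436.8, 382.8, 301.4]
tool_rot: [-0.0, 0.462, 0.887, -0.0]
wrist_force: [0.2, -1.2, -0.0]
width: 0.1
finger_force: 0.0
```

Run:
```python
from h import *;from bench import bot, snapshot
s=snapshot('top');np.savez('top3.npz',**s)
cv2.imwrite('pics/top3.png',cv2.resize(s['pixels'][145:295,215:375],None,fx=4,fy=4,interpolation=cv2.INTER_CUBIC))
```

```text
(no output)
```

View pics/top3.png

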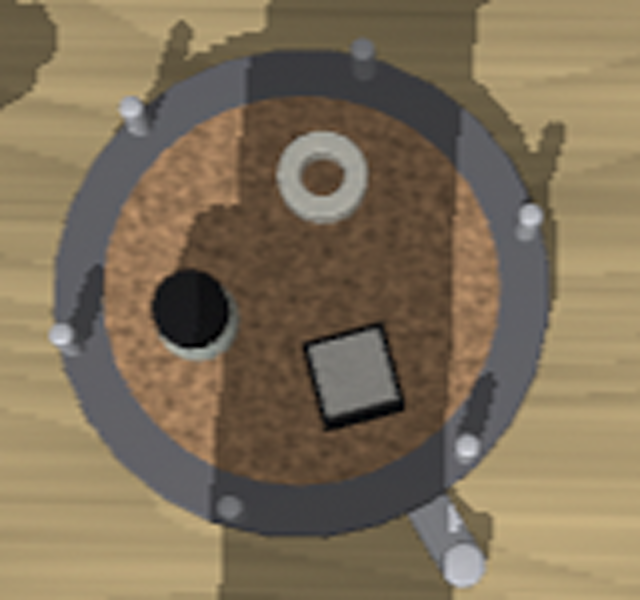

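The arm is clear. The box top is at about crop (353,373), the stud at (463,562) and the posts at (362,48), (530,214), (467,446), (229,507), (62,335) and (131,109).

Run:
```python
from h import *
s=dict(np.load('top3.npz'));s0=dict(np.load('top0.npz'))
f=lambda a,b,z:ray(s,(a+.5)/4-.5+215,(b+.5)/4-.5+145,z)
c,y,r=fit([f(*p,70) for p in [(362,48),(530,214),(467,446),(229,507),(62,335),(131,109)]])
print(c,'rot',(np.degrees(y)-37.8)%60,np.abs(r).max())
for S,e in((s0,(519,95)),(s,(515,27))):
    P,u,v=cloud(S);h=cv2.minAreaRect(P[(np.hypot(*(P[:,:2]-e).T)<36)&(P[:,2]>60)&(P[:,2]<72)][:,:2].astype(np.float32));d=np.array(h[0])-c;print(h,np.hypot(*d),ang(d)%360)
b=f(353,373,67.5)-c;print('box',np.hypot(*b),ang(b)%360)
# stud from depth, both frames
for S in(s0,s):
    P,u,v=cloud(S);d=np.hypot(*(P[:,:2]-[412.5,-38]).T);k=(d<25)&(P[:,2]>19)&(P[:,2]<25)
    q=cv2.minEnclosingCircle(P[k][:,:2].astype(np.float32));e=np.array(q[0])-c;print(q,np.hypot(*e),ang(e)%360)
for (a,b) in((463,564),(463,562)):
    e=f(a,b,22)-c;print('stud',np.hypot(*e),ang(e)%360)
```

```text
[569.54513777  58.40394206] rot 8.083484083342725 1.0152356276919363
((520.02294921875, 98.00151062011719), (48.35929489135742, 47.594078063964844), 38.479740142822266) 63.406739347503105 141.3544325868401
((515.8931884765625, 27.199909210205078), (48.56938171386719, 47.82701110839844), 16.779945373535156) 62.06628174338777 210.18232987468548
box 63.53618346850646 210.7876135828333
((412.69232177734375, -37.230072021484375), 12.630271911621094) 183.70811232844966 211.37088899442568
((412.9380187988281, -37.275115966796875), 12.715200424194336) 183.52185662330277 211.42282781203332
stud 184.10801726870804 211.61014010855789
stud 183.1305484829366 211.79157521518866
```

The box is within about 1° (1 mm) of the pointer line. The tidy is at rest and the arm is clear, so I'm handing in.

```bash
python3 -c "
from bench import bot, snapshot
print(bot.close_job())"
```

```text
the job is handed in; nothing more can be done
None
```

The note box now stands at the front, within about 1° (roughly 1 mm) of the pointer line by the camera; the tidy is at rest, the arm is clear, nothing else on the tray or desk was touched as far as I could tell, and the job was handed in at about 10 s.

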